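# Weigh a vial and stand it with the others of its length

### The arm

A 6-joint arm with a two-finger parallel gripper is mounted at the origin on the work surface. World frame = base frame: x ahead of the robot, y to its left, z up, the work surface at z = 0. Lengths are in m, angles in rad, forces in N, time in s.
With the tool pointing down it reaches from about 0.4 to 0.825 m from the base axis. Payload 7 kg.
Tool frame: the origin (TCP) lies at the very end of the fingers, on their centre line; the grasp point (between the pads) lies 19 mm behind it; z points along the fingers, y is the line along which they close (so a half turn about z gives the same grasp; the last joint's range is limited). The gripper opens to 88 mm and grips with 3 to 60 N. Pads are 19 mm wide; open, the fingers measure 130 mm over their backs; the gripper's body (78 mm by 193 mm) begins 47 mm behind the grasp point.
Start: joints at [1.622, 0.359, 0.012, 0, -1.224, -0.288], TCP at [0.158, 0.656, 0.227] pointing down, gripper open.
Joint ranges: [-3.07, 3.07], [-1.43, 2.12], [-1.02, 1.25], [-3.03, 1.67], [-3.05, -0], [-3.03, 3.03]. Speed limits (rad/s): [2.39, 2.39, 3.01, 3.14, 3.14, 3.14].

### API

Orientations are given as [roll, pitch, yaw] about the fixed x, y, z axes, in that order (R = Rz(yaw) Ry(pitch) Rx(roll)).
In Python, from station import * gives the robot as it stands.
- The arm moves only by the tool servo_tool, never from a script. Its argument "moves" is a list of rows, each an object of numbers: "jaw": the opening, from 0 (shut) to 1 (fully open); "dx", "dy", "dz": the shift along the world's x, y, z in m; "roll": the turn about the world's z in degrees. A call has exactly 10 rows; each row shifts and turns the commanded pose from where the row before left it; what a row does not reach is not made up. A row lasts 1/8 s, in which the tool goes at most 62.5 mm and 10.7 degrees, less where a joint would pass 70% of its speed; a pose out of reach is approached as far as the arm can. A call with a gripper value outside its range is refused whole. The fingers move at their own pace and stop on an object; "newtons" is the grip in N (left out, the last holds). Time passes only in rows, so rows that do not move let the fingers close, or fill a call up. It gives the time, the measured TCP pose, the force, the opening and the grip force at its end, in the units of the state.
- get_state(): the state, without advancing time (a new reading comes with each control period).
- grab_frame(name): name is "scene" or "top" or "wrist"; returns (picture, depth): 400x640x3 uint8, red, green, blue; 400x640 float32, m along the optical axis (not along the pixel's ray), 0 where there is no reading.
- calibration(name): a dict with "intrinsics" (3x3 intrinsics, pixels), "R" (3x3) and "t" (3): a world point X has camera coordinates R X + t. Camera axes: x right, y down, z forward; pixel columns grow to the right and rows downward; lengths in m; the calibration is good to about 2 mm. The wrist camera is an equidistant fisheye: a pixel r from the principal point sees the ray r / f radians off the axis. A picture is of the moment at which its call begins: read the wrist's pose just before it. calibration takes no time and is no camera call; for the wrist camera it gives the pose at the moment of the call.
- job_done(): hands the job in; it is judged then, once.
The state is a dict: "t": time; "q": joint angles; "qd": joint speeds; "joint_efforts": joint torques, N m; "eef_pos": TCP position; "ee_rot": TCP orientation; "force": force on the tool from outside, world axes, zero at the start; "moment": the same for the moment, N m; "width": finger opening in m; "gripper_force": force on a finger pad.
Only numpy, scipy, OpenCV 4.12 (cv2) and the standard library are available. Lean on these libraries where they do the work, as an engineer would, in place of code of your own. Each camera call takes 0.05 s, during which the arm holds its last target. There are 200 camera calls.

### The job

Two vials lie on the sloped wire rest. Take the longer one, stand it upright on the pan of the balance and let go so that it can be weighed for about a second, then take it again and stand it in the free ring of the rack that holds the long vials, lowering it until its foot rests on the rack's base before you let go. Leave the other vials, the jar, the beaker and the spatula where they are.

Things in the scene. Friction and masses are not known exactly. Their poses are not given: they have to be found in the camera images.
- vial_long: the longer of the two vials on the rest, the one to move; amber glass screw-cap vial, body diameter 34 mm up to 64 mm, then a shoulder to a black cap of diameter 26 mm and height 20 mm, 94 mm tall in all; origin at the centre of its foot, z along its axis to the cap. It starts lying on the rest with its axis 35 degrees above level, cap up. About 0.06 to 0.13 kg
- vial_short: the shorter of the two vials on the rest, in the other lane, to be left there; amber glass screw-cap vial, body diameter 34 mm up to 40 mm, then a shoulder to a black cap of diameter 26 mm and height 20 mm, 70 mm tall in all; origin at the centre of its foot, z along its axis to the cap
- rest: sloped wire rest, 125 by 150 mm, fixed, with two lanes along its x, 90 mm apart, each of two steel bars below the vial that rise 35 degrees towards +x; a vial's foot leans on a stop at the lower (-x) end. Lanes are only 26 mm wide, so fingers can straddle a vial. Origin under the centre of its base; foot centres at x = -35, y = +45 or -45, z = 36 mm
- balance: white bench balance, 165 by 150 mm, 36 mm high, fixed to the table, with a steel pan and, on the robot's side, a display; origin under the centre of its base
- pan (a point): centre of the top of the balance's round steel pan (diameter 110 mm, 50 mm above the table)
- rack_long: the rack of the long vials: white, fixed, 64 mm (x) by 196 mm (y); base board with its top at 6 mm and, from 32 to 38 mm, a ring plate with three bores of diameter 40 mm at y = -62, 0 and +62 mm; origin under its centre; two long (94 mm) vials stand at y = -62 and 0, the bore at y = +62 mm is free
- rack_long_free (a point): centre of the free ring of the rack of long vials, at the level of the base board's top, where the vial's foot centre must come; axes as the rack's
- rack_short: the rack of the short vials, of the same make: white, fixed, 64 mm (x) by 196 mm (y); base board with its top at 6 mm and, from 32 to 38 mm, a ring plate with three bores of diameter 40 mm at y = -62, 0 and +62 mm; origin under its centre; two short (70 mm) vials stand at y = -62 and 0, the bore at y = +62 mm is free
- stood_long1: standing in the rack of long vials at y = -62 mm; amber glass screw-cap vial, body diameter 34 mm up to 64 mm, then a shoulder to a black cap of diameter 26 mm and height 20 mm, 94 mm tall in all; origin at the centre of its foot, z along its axis to the cap
- stood_long2: standing in the rack of long vials at y = 0; amber glass screw-cap vial, body diameter 34 mm up to 64 mm, then a shoulder to a black cap of diameter 26 mm and height 20 mm, 94 mm tall in all; origin at the centre of its foot, z along its axis to the cap
- stood_short1: standing in the rack of short vials at y = -62 mm; amber glass screw-cap vial, body diameter 34 mm up to 40 mm, then a shoulder to a black cap of diameter 26 mm and height 20 mm, 70 mm tall in all; origin at the centre of its foot, z along its axis to the cap
- stood_short2: standing in the rack of short vials at y = 0; amber glass screw-cap vial, body diameter 34 mm up to 40 mm, then a shoulder to a black cap of diameter 26 mm and height 20 mm, 70 mm tall in all; origin at the centre of its foot, z along its axis to the cap
- white_jar: white jar, 66 mm across, 100 mm high; origin under its centre
- beaker: clear open beaker, 60 mm across, 70 mm high; origin under its centre
- spatula: steel spatula lying flat, 180 mm long along its x; origin at the middle
Things that resemble listed ones, but are neither listed nor needed, are in the scene too. Leave any yellow look-alike of the vial_long alone.

How it is judged:
By the outcome, as a careful person would: the job done as asked, in the order asked, and still so for the second after the job is handed in, with the robot touching nothing.
It also fails if it takes over 56 s, if anything falls off the work surface, if the arm or the gripper's body presses on something with over 40 N, if the wrist force passes 120 N, or if a joint passes its speed limit or range.

## Working session

There is one attempt and no reset: what is moved stays moved. The work goes in short steps, Python scripts to look and compute and a tool call to move; the robot and the scene stay as the last step left them, time stands still between calls to the robot, and variables do not carry over. Pictures are saved under pics/ and viewed, at most 10 in all, crops included, and the job is handed in when it is done.

Besides the shell and the picture viewer there is one more tool, called after "Call:" as name([rows], argument=value, ...), one row to a line, values as JSON. servo_tool: Moves the arm, as the interface text tells. Its arguments: {"type":"object","properties":{"moves":{"type":"array","items":{"type":"object","properties":{"jaw":{"type":"number"},"dx":{"type":"number"},"dy":{"type":"number"},"dz":{"type":"number"},"roll":{"type":"number"}}}},"newtons":{"type":"number"}},"required":["moves"]}

```bash
ls; mkdir -p pics; python3 - <<'E'
from station import *
import cv2,numpy as np
s=get_state();print({k:np.round(s[k],3) for k in s})
for n in("scene","top"):
    p,d=grab_frame(n);np.savez(n+'.npz',p=p,d=d);cv2.imwrite(f'pics/{n}0.png',p[:,:,::-1])
    c=calibration(n);print(n,np.round(c["intrinsics"],1).tolist(),np.round(c["R"],3).tolist(),np.round(c["t"],3).tolist())
E
```

```text
pics
{'t': np.float64(0.0), 'q': array([ 1.622,  0.359,  0.011, -0.   , -1.224, -0.288]), 'qd': array([-0.   , -0.001,  0.   , -0.001,  0.001,  0.001]), 'joint_efforts': array([ 1.0000e-03, -5.8272e+01,  2.9306e+01,  6.9970e+00,  7.0000e-03,
       -0.0000e+00]), 'eef_pos': array([0.158, 0.656, 0.226]), 'ee_rot': array([ 3.14 , -0.   , -0.237]), 'force': array([0.802, 0.528, 0.356]), 'moment': array([-0.053, -0.033, -0.003]), 'gripper_force': np.float64(0.0), 'width': np.float64(0.087)}
scene [[436.8, 0.0, 315.4], [0.0, 436.8, 202.1], [0.0, 0.0, 1.0]] [[0.592, 0.806, -0.013], [0.62, -0.466, -0.631], [-0.515, 0.366, -0.775]] [-0.352, -0.269, 1.48]
top [[462.9, 0.0, 316.1], [0.0, 462.9, 198.3], [0.0, 0.0, 1.0]] [[-0.022, -1.0, -0.008], [-0.99, 0.023, -0.137], [0.137, 0.005, -0.991]] [0.072, 0.542, 1.313]
```

View pics/scene0.png

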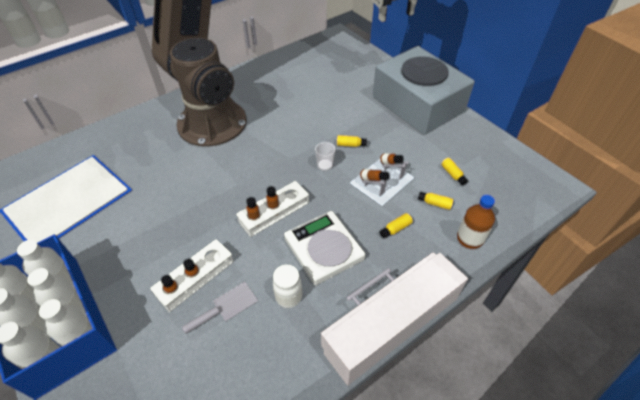

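View pics/top0.png

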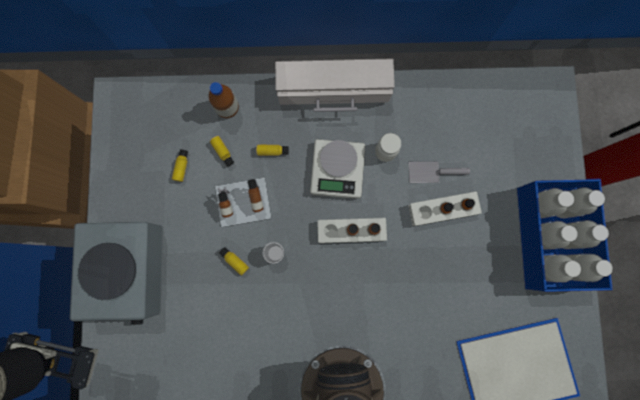

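```bash
cat > h.py <<'E'
from station import *
import cv2,numpy as np
def load(n):
    z=np.load(n+'.npz');return z['p'],z['d']
def cloud(n,d):
    c=calibration(n);K=c["intrinsics"];v,u=np.indices(d.shape)
    X=np.stack([(u-K[0][2])/K[0][0]*d,(v-K[1][2])/K[1][1]*d,d],-1)-np.array(c["t"])
    return X@np.array(c["R"])   # R^T (Xc-t)
E
python3 - <<'E'
from h import *
t,td=load('top');s,sd=load('scene')
a=cv2.resize(t[165:235,205:285],(400,350),interpolation=2)
b=cv2.resize(t[185:250,310:490],(800,289),interpolation=2)[:,:800]
e=cv2.resize(s[140:215,340:420],(400,350),interpolation=2)
im=np.vstack([np.hstack([a,e]),cv2.resize(b,(800,240))]);cv2.imwrite('pics/crop1.png',im[:,:,::-1])
P=cloud('top',td)
for (u,v) in [(338,158),(337,172),(225,190),(225,205),(228,215),(254,183),(256,195),(259,209),(352,229),(374,229),(331,230),(446,208),(467,205),(425,211),(340,120),(389,145),(240,270)]:
    print((u,v),np.round(P[v,u],3),end=' ')
print()
Q=cloud('scene',sd)
for (u,v) in [(330,248),(385,157),(369,174),(252,201),(271,189),(169,281),(190,265)]: print((u,v),np.round(Q[v,u],3),end=' ')
E
```

```text
(338, 158) [ 0.659 -0.007  0.053] (337, 172) [ 0.617 -0.003  0.051] (225, 190) [0.571 0.321 0.06 ] (225, 205) [0.526 0.319 0.07 ] (228, 215) [0.499 0.314 0.051] (254, 183) [0.583 0.233 0.095] (256, 195) [0.551 0.23  0.077] (259, 209) [0.514 0.225 0.05 ] (352, 229) [ 0.447 -0.037  0.104] (374, 229) [ 0.446 -0.098  0.098] (331, 230) [0.452 0.018 0.007] (446, 208) [ 0.502 -0.305  0.079] (467, 205) [ 0.509 -0.366  0.076] (425, 211) [ 0.502 -0.262  0.009] (340, 120) [ 0.789 -0.019  0.001] (389, 145) [ 0.682 -0.15   0.101] (240, 270) [0.341 0.282 0.034] 
(330, 248) [ 0.667 -0.006  0.052] (385, 157) [0.514 0.316 0.056] (369, 174) [0.543 0.227 0.066] (252, 201) [ 0.457 -0.1    0.101] (271, 189) [ 0.451 -0.038  0.1  ] (169, 281) [ 0.529 -0.371  0.078] (190, 265) [ 0.517 -0.312  0.074]
```

View pics/crop1.png

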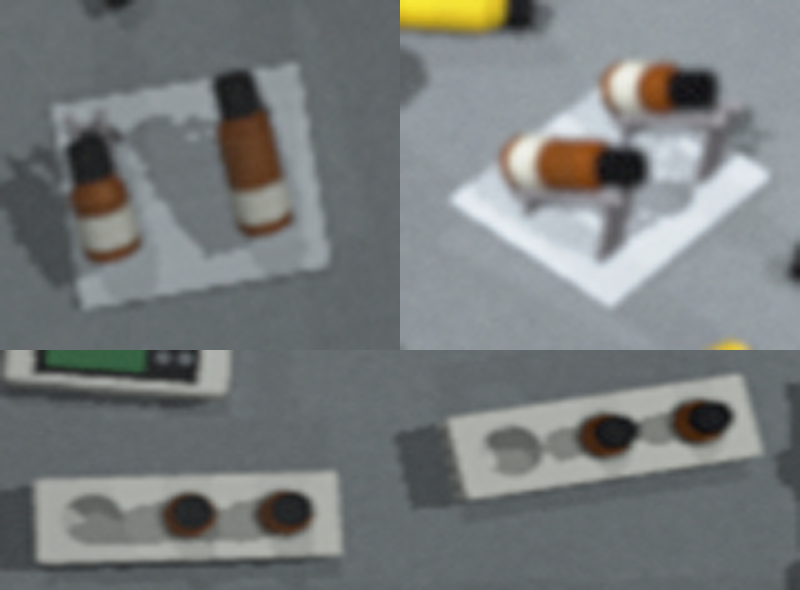

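The rest holds two amber vials. The longer is at top (256,195) / scene (372,175), and the shorter is at top (225,205). The yellow ones lie on the table and are look-alikes. The crop shows the right-hand vial is clearly longer. The long rack is the one at top (352,230), because its caps are at z≈0.10 = 6+94 mm; the other rack's are at 0.076.

```bash
python3 - <<'E'
from h import *
def rect(pts): 
    (c,s,a)=cv2.minAreaRect((pts*1000).astype(np.float32)); return np.round(c,1),np.round(s,1),round(a,1)
for n in('top','scene'):
    p,d=load(n);P=cloud(n,d);x,y,z=P[...,0],P[...,1],P[...,2]
    hsv=cv2.cvtColor(p,cv2.COLOR_RGB2HSV).astype(int);V=hsv[...,2]
    box=lambda a,b,c,e:(x>a)&(x<b)&(y>c)&(y<e)&(d>0)
    vl=box(.47,.64,.19,.265)&(z>.03)
    amber=(hsv[...,0]<20)&(hsv[...,1]>110)&(V>60)
    cap=vl&(V<60)&(z>.06); body=vl&amber
    for nm,m in(('cap',cap),('body',body)):
        q=P[m];print(n,nm,len(q),np.round(q.mean(0),4),np.round(np.percentile(q,[2,98],0),3).tolist())
    q=P[cap|body];c=q.mean(0);w=np.linalg.svd(q-c)[2][0];w*=np.sign(w[2]);print('axis',np.round(w,3),'yaw',round(np.degrees(np.arctan2(w[1],w[0])),1),'elev',round(np.degrees(np.arcsin(w[2])),1))
    # plate of rest: bright low-saturation pixels near table
    m=(box(.44,.64,.17,.37)&(V>150)&(hsv[...,1]<60)&(z<.03)).astype(np.uint8)
    print('plate',rect(P[m>0][:,:2]),np.median(z[m>0]))
    m=box(.55,.75,-.09,.09)&(z>.046)&(z<.058)
    print('pan',rect(P[m][:,:2]),m.sum(),np.round(cv2.minEnclosingCircle((P[m][:,:2]*1000).astype(np.float32)),0) if 0 else np.round(P[m].mean(0),4))
    m=box(.55,.76,-.12,.12)&(z>.028)&(z<.058);print('balance',rect(P[m][:,:2]))
    m=box(.40,.50,-.16,.08)&(z>.03)&(z<.045);print('rack',rect(P[m][:,:2]),np.median(z[m]))
    for a,b in((-.07,-.01),(-.13,-.07)):
        m=box(.41,.5,a,b)&(z>.095);print('capt',np.round(P[m].mean(0),4))
E
```

```text
top cap 64 [0.5817 0.2393 0.0921] [[0.57, 0.228, 0.081], [0.596, 0.25, 0.1]]
top body 137 [0.5496 0.2338 0.0764] [[0.51, 0.222, 0.05], [0.57, 0.248, 0.089]]
axis [0.879 0.143 0.455] yaw 9.3 elev 27.1
plate (array([543.3, 279.9]), array([122.2, 145.5]), 8.5) 0.005191210961028876
pan (array([659.4, -10.2]), array([105.6, 109. ]), 88.6) 938 [ 0.6583 -0.0098  0.0499]
balance (array([633.4,  -6.6]), array([149.6, 164.5]), 83.7)
rack (array([449. , -42.5]), array([ 64.7, 195.9]), 0.5) 0.037095579733121165
capt [ 0.449  -0.0421  0.0998]
capt [ 0.4492 -0.1041  0.0999]
scene cap 57 [0.5884 0.2383 0.0911] [[0.575, 0.23, 0.083], [0.596, 0.25, 0.099]]
scene body 107 [0.5607 0.2282 0.0763] [[0.54, 0.221, 0.06], [0.579, 0.24, 0.09]]
axis [0.837 0.285 0.467] yaw 18.8 elev 27.8
plate (array([540., 270.]), array([199.9, 199.7]), 89.9) 0.0019940099451618448
pan (array([662.6,  -6.5]), array([108.3, 108.7]), 2.0) 1257 [ 0.664  -0.0073  0.0501]
balance (array([637.3,  -3.6]), array([150.6, 167.3]), 83.8)
rack (array([451.7, -39.2]), array([ 68.1, 197.5]), 0.9) 0.0376311986713007
capt [ 0.4531 -0.0402  0.1   ]
capt [ 0.4535 -0.1021  0.0994]
```

Call:
servo_tool([
  {"dx":0.03,"dy":-0.029,"roll":2.2,"jaw":1},
  {"dx":0.03,"dy":-0.029,"roll":2.2},
  {"dx":0.03,"dy":-0.029,"roll":2.2},
  {"dx":0.03,"dy":-0.029,"roll":2.2},
  {"dx":0.03,"dy":-0.029,"roll":2.2},
  {"dx":0.03,"dy":-0.029,"roll":2.2},
  {"dx":0.03,"dy":-0.029,"roll":2.2},
  {"dx":0.03,"dy":-0.029,"roll":2.2},
  {"dx":0.03,"dy":-0.029,"roll":2.2},
  {"dx":0.03,"dy":-0.029,"roll":2.2},
])

```text
$.moves[0]: bad value
```

Call:
servo_tool([
  {"dx":0.03,"dy":-0.029,"dz":0.0,"roll":2.2,"jaw":1.0},
  {"dx":0.03,"dy":-0.029,"dz":0.0,"roll":2.2,"jaw":1.0},
  {"dx":0.03,"dy":-0.029,"dz":0.0,"roll":2.2,"jaw":1.0},
  {"dx":0.03,"dy":-0.029,"dz":0.0,"roll":2.2,"jaw":1.0},
  {"dx":0.03,"dy":-0.029,"dz":0.0,"roll":2.2,"jaw":1.0},
  {"dx":0.03,"dy":-0.029,"dz":0.0,"roll":2.2,"jaw":1.0},
  {"dx":0.03,"dy":-0.029,"dz":0.0,"roll":2.2,"jaw":1.0},
  {"dx":0.03,"dy":-0.029,"dz":0.0,"roll":2.2,"jaw":1.0},
  {"dx":0.03,"dy":-0.029,"dz":0.0,"roll":2.2,"jaw":1.0},
  {"dx":0.03,"dy":-0.029,"dz":0.0,"roll":2.2,"jaw":1.0},
])

```text
t: 1.35
eef_pos: [0.4591, 0.365, 0.2263]
ee_rot: [3.141, 0.0, 0.149]
force: [0.3, 0.4, 0.3]
width: 0.0878
gripper_force: 0.0
```

Call:
servo_tool([
  {"dx":0.02,"dy":-0.02,"dz":-0.008,"roll":0.0,"jaw":1.0},
  {"dx":0.02,"dy":-0.02,"dz":-0.008,"roll":0.0,"jaw":1.0},
  {"dx":0.02,"dy":-0.02,"dz":-0.008,"roll":0.0,"jaw":1.0},
  {"dx":0.02,"dy":-0.02,"dz":-0.008,"roll":0.0,"jaw":1.0},
  {"dx":0.02,"dy":-0.02,"dz":-0.008,"roll":0.0,"jaw":1.0},
  {"dx":0.02,"dy":-0.018,"dz":-0.008,"roll":0.0,"jaw":1.0},
  {"dx":0.008,"dy":-0.005,"dz":-0.008,"roll":0.0,"jaw":1.0},
  {"dx":0.0,"dy":0.0,"dz":0.0,"roll":0.0,"jaw":1.0},
  {"dx":0.0,"dy":0.0,"dz":0.0,"roll":0.0,"jaw":1.0},
  {"dx":0.0,"dy":0.0,"dz":0.0,"roll":0.0,"jaw":1.0},
])

```text
t: 2.6
eef_pos: [0.5861, 0.2439, 0.1711]
ee_rot: [-3.141, -0.001, 0.148]
force: [0.2, -0.9, -0.1]
width: 0.0876
gripper_force: 0.0
```

```bash
cat >> h.py <<'E'
def wrist_px(c,X):
    K=np.array(c["intrinsics"]);q=np.array(c["R"])@np.array(X)+np.array(c["t"])
    r=np.hypot(q[0],q[1]);th=np.arctan2(r,q[2]);return K[0,2]+K[0,0]*th*q[0]/r,K[1,2]+K[1,1]*th*q[1]/r
def wrist_ray(c,u,v,z):
    K=np.array(c["intrinsics"]);a=(u-K[0,2])/K[0,0];b=(v-K[1,2])/K[1,1];th=np.hypot(a,b)
    R=np.array(c["R"]);d=R.T@np.array([np.sin(th)*a/th,np.sin(th)*b/th,np.cos(th)]);o=-R.T@np.array(c["t"]);return o+d*(z-o[2])/d[2]
E
python3 - <<'E'
from h import *
c=calibration('wrist');p,d=grab_frame('wrist');np.savez('w1.npz',p=p,d=d)
print(np.round(c["intrinsics"],1).tolist(),np.round(-np.array(c["R"]).T@c["t"],3))
im=p[:,:,::-1].copy()
ax=np.array([np.cos(.611)*.989,np.cos(.611)*.148,np.sin(.611)]);f=np.array([.5169,.2317,.036])
for h in(0,.064,.094):
    u=wrist_px(c,f+h*ax);print(h,np.round(u));cv2.drawMarker(im,tuple(int(round(k)) for k in u),(0,255,0),0,12)
cv2.imwrite('pics/w1.png',im)
E
```

```text
[[309.7, 0.0, 324.5], [0.0, 309.7, 202.0], [0.0, 0.0, 1.0]] [0.651 0.254 0.329]
0 [327. 259.]
0.064 [327. 222.]
0.094 [327. 199.]
```

View pics/w1.png

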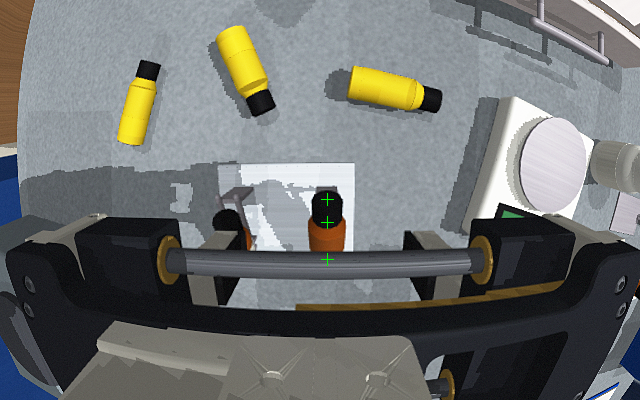

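The wrist view shows the long vial's cap at (327,207), midway between the fingers (230 and 422). My projected axis points (327,199–259) fall on it. Descending now.

Call:
servo_tool([
  {"dx":0.0,"dy":-0.001,"dz":-0.02,"roll":0.0,"jaw":1.0},
  {"dx":0.001,"dy":0.0,"dz":-0.02,"roll":0.0,"jaw":1.0},
  {"dx":0.0,"dy":0.0,"dz":-0.02,"roll":0.0,"jaw":1.0},
  {"dx":0.0,"dy":0.0,"dz":-0.02,"roll":0.0,"jaw":1.0},
  {"dx":0.0,"dy":0.0,"dz":-0.012,"roll":0.0,"jaw":0.8},
  {"dx":0.0,"dy":0.0,"dz":0.0,"roll":0.0,"jaw":0.6},
  {"dx":0.0,"dy":0.0,"dz":0.0,"roll":0.0,"jaw":0.5},
  {"dx":0.0,"dy":0.0,"dz":0.0,"roll":0.0,"jaw":0.4},
  {"dx":0.0,"dy":0.0,"dz":0.0,"roll":0.0,"jaw":0.2},
  {"dx":0.0,"dy":0.0,"dz":0.0,"roll":0.0,"jaw":0.2},
], newtons=4)

```text
t: 3.9
eef_pos: [0.5875, 0.2422, 0.0789]
ee_rot: [-3.141, -0.0, 0.147]
force: [-0.7, 0.2, 0.1]
width: 0.0332
gripper_force: 0.0
```

Call:
servo_tool([
  {"dx":0.0,"dy":0.0,"dz":0.0,"roll":0.0,"jaw":0.1},
  {"dx":0.0,"dy":0.0,"dz":0.0,"roll":0.0,"jaw":0.1},
  {"dx":0.0,"dy":0.0,"dz":0.0,"roll":0.0,"jaw":0.1},
  {"dx":0.0,"dy":0.0,"dz":0.0,"roll":0.0,"jaw":0.1},
  {"dx":0.0,"dy":0.0,"dz":0.0,"roll":0.0,"jaw":0.1},
  {"dx":0.0,"dy":0.0,"dz":0.004,"roll":0.0,"jaw":0.1},
  {"dx":0.0,"dy":0.0,"dz":0.004,"roll":0.0,"jaw":0.1},
  {"dx":0.0,"dy":0.0,"dz":0.004,"roll":0.0,"jaw":0.1},
  {"dx":0.0,"dy":0.0,"dz":0.004,"roll":0.0,"jaw":0.1},
  {"dx":0.0,"dy":0.0,"dz":0.004,"roll":0.0,"jaw":0.1},
])

```text
t: 5.15
eef_pos: [0.5874, 0.2421, 0.0989]
ee_rot: [-3.142, -0.0, 0.147]
force: [0.0, -0.0, -1.3]
width: 0.0259
gripper_force: 4.0
```

```bash
cat >> h.py <<'E'
def vial(tcp,r=.07,rad=.075):
    "amber+black points near the held vial in scene view"
    p,d=grab_frame('scene');P=cloud('scene',d);hsv=cv2.cvtColor(p,cv2.COLOR_RGB2HSV).astype(int)
    near=(np.hypot(P[...,0]-tcp[0],P[...,1]-tcp[1])<rad)&(d>0)&(P[...,2]>.01)
    am=near&(hsv[...,0]<16)&(hsv[...,1]>120);return p,P,am
E
python3 - <<'E'
from h import *
s=get_state();t=s['eef_pos'];p,P,am=vial(t);q=P[am];c=q.mean(0);w=np.linalg.svd(q-c)[2][0];w*=np.sign(w[2])
print(np.round(t,4),len(q),np.round(c,3),np.round(w,2),np.round(np.percentile(q,[2,98],0),3).tolist())
v,u=np.where(am);a,b=int(u.mean()),int(v.mean());cv2.imwrite('pics/g1.png',cv2.resize(p[max(b-45,0):b+45,a-60:a+60],(720,540),interpolation=2)[:,:,::-1])
E
```

```text
<stdin>:2: RuntimeWarning: Mean of empty slice.
  ret = um.true_divide(
Traceback (most recent call last):
IndexError: index -1 is out of bounds for axis 0 with size 0
```

Call:
servo_tool([
  {"dx":0.0,"dy":0.0,"dz":0.012,"roll":0.0,"jaw":0.1},
  {"dx":0.0,"dy":0.0,"dz":0.016,"roll":0.0,"jaw":0.1},
  {"dx":0.0,"dy":0.0,"dz":0.018,"roll":0.0,"jaw":0.1},
  {"dx":0.0,"dy":0.0,"dz":0.018,"roll":0.0,"jaw":0.1},
  {"dx":0.0,"dy":0.0,"dz":0.018,"roll":0.0,"jaw":0.1},
  {"dx":0.0,"dy":0.0,"dz":0.014,"roll":0.0,"jaw":0.1},
  {"dx":0.0,"dy":0.0,"dz":0.008,"roll":0.0,"jaw":0.1},
  {"dx":0.0,"dy":0.0,"dz":0.0,"roll":0.0,"jaw":0.1},
  {"dx":0.0,"dy":0.0,"dz":0.0,"roll":0.0,"jaw":0.1},
  {"dx":0.0,"dy":0.0,"dz":0.0,"roll":0.0,"jaw":0.1},
])

```text
t: 6.45
eef_pos: [0.5871, 0.242, 0.2018]
ee_rot: [3.141, 0.001, 0.147]
force: [-0.2, -0.4, -0.8]
width: 0.0255
gripper_force: 4.0
```

```bash
python3 - <<'E'
from h import *
s=get_state();t=s['eef_pos'];print(np.round(t,4),np.round(s['force'],1),np.round(s['moment'],3),s['width'])
p,_=grab_frame('scene');w,_=grab_frame('wrist')
im=np.hstack([cv2.resize(p[80:240,300:460],(400,400),interpolation=2),cv2.resize(w[150:310,245:405],(400,400),interpolation=2)])
cv2.imwrite('pics/g2.png',im[:,:,::-1])
E
```

```text
[0.5871 0.242  0.2018] [-0.2 -0.4 -0.8] [-0.108 -0.028 -0.017] 0.025459314382757055
```

View pics/g2.png

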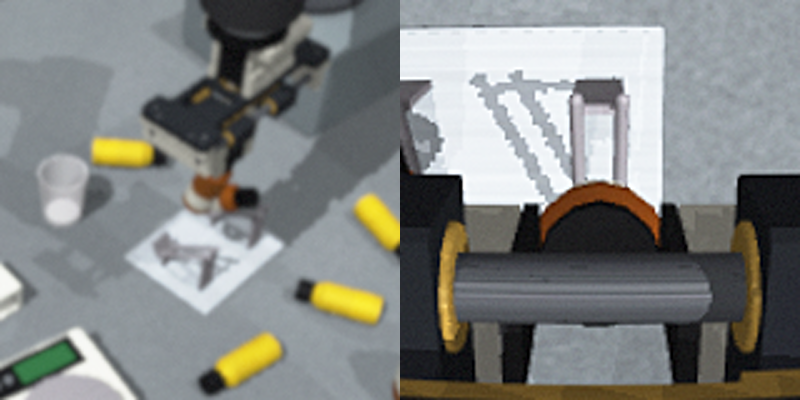

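The wrist view at (600,220 in the crop) shows the cap with the body rim around it, so the vial is hanging steeply. I'll carry it to the pan and check the tilt there, where the view is clear.

Call:
servo_tool([
  {"dx":0.004,"dy":-0.006,"dz":0.0,"roll":0.0,"jaw":0.1},
  {"dx":0.004,"dy":-0.012,"dz":0.0,"roll":0.0,"jaw":0.1},
  {"dx":0.004,"dy":-0.018,"dz":0.0,"roll":0.0,"jaw":0.1},
  {"dx":0.004,"dy":-0.02,"dz":0.0,"roll":0.0,"jaw":0.1},
  {"dx":0.004,"dy":-0.02,"dz":0.0,"roll":0.0,"jaw":0.1},
  {"dx":0.004,"dy":-0.02,"dz":0.0,"roll":0.0,"jaw":0.1},
  {"dx":0.005,"dy":-0.02,"dz":0.0,"roll":0.0,"jaw":0.1},
  {"dx":0.005,"dy":-0.02,"dz":0.0,"roll":0.0,"jaw":0.1},
  {"dx":0.005,"dy":-0.02,"dz":0.0,"roll":0.0,"jaw":0.1},
  {"dx":0.005,"dy":-0.02,"dz":0.0,"roll":0.0,"jaw":0.1},
])

```text
t: 7.8
eef_pos: [0.6317, 0.0648, 0.2025]
ee_rot: [3.142, 0.0, 0.147]
force: [0.5, 0.1, -2.3]
width: 0.0262
gripper_force: 4.0
```

Call:
servo_tool([
  {"dx":0.005,"dy":-0.02,"dz":0.0,"roll":0.0,"jaw":0.1},
  {"dx":0.005,"dy":-0.018,"dz":0.0,"roll":0.0,"jaw":0.1},
  {"dx":0.005,"dy":-0.014,"dz":0.0,"roll":0.0,"jaw":0.1},
  {"dx":0.005,"dy":-0.01,"dz":0.0,"roll":0.0,"jaw":0.1},
  {"dx":0.005,"dy":-0.007,"dz":0.0,"roll":0.0,"jaw":0.1},
  {"dx":0.003,"dy":-0.004,"dz":0.0,"roll":0.0,"jaw":0.1},
  {"dx":0.002,"dy":-0.002,"dz":0.0,"roll":0.0,"jaw":0.1},
  {"dx":0.0,"dy":0.0,"dz":0.0,"roll":0.0,"jaw":0.1},
  {"dx":0.0,"dy":0.0,"dz":0.0,"roll":0.0,"jaw":0.1},
  {"dx":0.0,"dy":0.0,"dz":0.0,"roll":0.0,"jaw":0.1},
])

```text
t: 9.05
eef_pos: [0.6613, -0.0086, 0.2026]
ee_rot: [-3.142, -0.0, 0.148]
force: [-0.1, -0.3, -0.6]
width: 0.0257
gripper_force: 4.0
```

```bash
python3 - <<'E'
from h import *
s=get_state();t=s['eef_pos'];print(np.round(t,4),np.round(s['force'],1),s['width'])
p,P,am=vial(t,rad=.09);q=P[am];print(len(q))
c=q.mean(0);w=np.linalg.svd(q-c)[2][0];w*=np.sign(w[2]);print(np.round(c,3),np.round(w,2),np.round(np.percentile(q,[2,98],0),3).tolist())
w,_=grab_frame('wrist')
im=np.hstack([cv2.resize(p[150:310,250:410],(400,400),interpolation=2),cv2.resize(w[150:310,245:405],(400,400),interpolation=2)])
cv2.imwrite('pics/g3.png',im[:,:,::-1])
E
```

```text
[ 0.6613 -0.0086  0.2026] [-0.1 -0.3 -0.6] 0.02569191940692881
68
[ 0.661 -0.019  0.179] [0.55 0.37 0.75] [[0.643, -0.027, 0.163], [0.672, -0.009, 0.204]]
```

View pics/g3.png

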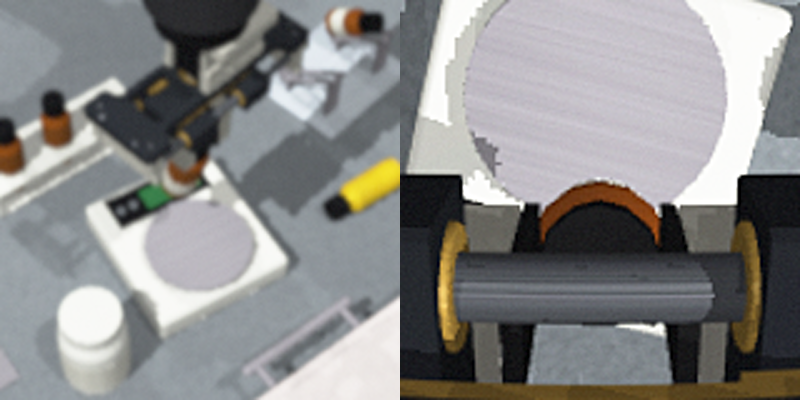

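The scene crop shows the short vial still on the rest at (355,20). The held vial has amber at (190,163) and its label at (178,182), so the foot still trails about 20–25° toward -x. I'll lighten the grip and shift forward. Then I'll lower it onto the pan and drag it upright by foot friction.

Call:
servo_tool([
  {"dx":0.012,"dy":0.001,"dz":0.0,"roll":0.0,"jaw":0.1},
  {"dx":0.015,"dy":0.0,"dz":0.0,"roll":0.0,"jaw":0.1},
  {"dx":0.015,"dy":0.0,"dz":0.0,"roll":0.0,"jaw":0.1},
  {"dx":0.0,"dy":0.0,"dz":-0.012,"roll":0.0,"jaw":0.1},
  {"dx":0.0,"dy":0.0,"dz":-0.014,"roll":0.0,"jaw":0.1},
  {"dx":0.0,"dy":0.0,"dz":-0.014,"roll":0.0,"jaw":0.1},
  {"dx":0.0,"dy":0.0,"dz":-0.012,"roll":0.0,"jaw":0.1},
  {"dx":0.0,"dy":0.0,"dz":0.0,"roll":0.0,"jaw":0.1},
  {"dx":0.0,"dy":0.0,"dz":0.0,"roll":0.0,"jaw":0.1},
  {"dx":0.0,"dy":0.0,"dz":0.0,"roll":0.0,"jaw":0.1},
], newtons=3)

```text
t: 10.4
eef_pos: [0.7038, -0.0078, 0.1514]
ee_rot: [3.142, -0.001, 0.147]
force: [-0.2, -0.4, -1.2]
width: 0.0256
gripper_force: 3.0
```

```bash
cat > m.py <<'E'
from h import *
import sys
s=get_state();t=s['eef_pos'];print(np.round(t,4),np.round(s['force'],1),s['width'])
p,P,am=vial(t,rad=.09)
m=(np.hypot(P[...,0]-t[0]+.01,P[...,1]-t[1])<.06)&(P[...,2]>.06)&(P[...,2]<t[2]+.0)
v,u=np.where(am);print('amber px',len(u),u.mean().round(1),v.mean().round(1))
for zz in np.arange(.055,t[2]+.01,.008):
    k=m&(abs(P[...,2]-zz)<.004)
    if k.sum()>2:
        f=P[k];b,a=np.where(k);print(round(zz,3),k.sum(),'x',np.round(np.percentile(f[:,0],[5,50,95]),3),'y',np.round(np.percentile(f[:,1],[5,50,95]),3),'px',a.mean().round(),b.mean().round(),'rgb',p[k].mean(0).round())
E
python3 m.py
```

```text
[ 0.7038 -0.0078  0.1514] [-0.2 -0.4 -1.2] 0.025581550274988325
amber px 86 338.5 244.1
0.071 9 x [0.688 0.699 0.707] y [-0.025 -0.022 -0.012] px 333.0 255.0 rgb [144. 130. 125.]
0.079 14 x [0.689 0.704 0.709] y [-0.025 -0.02  -0.007] px 335.0 254.0 rgb [141. 128. 118.]
0.087 21 x [0.685 0.705 0.71 ] y [-0.025 -0.02  -0.006] px 335.0 252.0 rgb [158. 153. 143.]
0.095 24 x [0.686 0.701 0.711] y [-0.027 -0.023 -0.009] px 334.0 251.0 rgb [174. 171. 160.]
0.103 28 x [0.69  0.705 0.712] y [-0.026 -0.021 -0.004] px 336.0 249.0 rgb [149. 135. 121.]
0.111 25 x [0.688 0.707 0.713] y [-0.025 -0.02  -0.008] px 336.0 247.0 rgb [115.  82.  59.]
0.119 17 x [0.691 0.708 0.714] y [-0.024 -0.021 -0.005] px 337.0 246.0 rgb [106.  68.  39.]
0.127 25 x [0.696 0.712 0.715] y [-0.025 -0.019  0.   ] px 338.0 244.0 rgb [107.  70.  44.]
0.135 26 x [0.708 0.713 0.715] y [-0.021 -0.013  0.   ] px 341.0 243.0 rgb [120.  71.  36.]
0.143 11 x [0.71  0.713 0.715] y [-0.014 -0.007  0.003] px 342.0 240.0 rgb [109.  65.  34.]
```

The vial has now swung to within about 6° of vertical: its side runs from x .707 to .715 over 70 mm of height. Going back over the pan centre and lowering gently.

Call:
servo_tool([
  {"dx":-0.006,"dy":0.0,"dz":0.0,"roll":0.0,"jaw":0.1},
  {"dx":-0.01,"dy":0.0,"dz":0.0,"roll":0.0,"jaw":0.1},
  {"dx":-0.012,"dy":0.0,"dz":0.0,"roll":0.0,"jaw":0.1},
  {"dx":-0.009,"dy":0.0,"dz":0.0,"roll":0.0,"jaw":0.1},
  {"dx":-0.005,"dy":0.0,"dz":-0.002,"roll":0.0,"jaw":0.1},
  {"dx":0.0,"dy":0.0,"dz":-0.004,"roll":0.0,"jaw":0.1},
  {"dx":0.0,"dy":0.0,"dz":-0.004,"roll":0.0,"jaw":0.1},
  {"dx":0.0,"dy":0.0,"dz":-0.003,"roll":0.0,"jaw":0.1},
  {"dx":0.0,"dy":0.0,"dz":-0.002,"roll":0.0,"jaw":0.1},
  {"dx":0.0,"dy":0.0,"dz":-0.002,"roll":0.0,"jaw":0.1},
])

```text
t: 11.7
eef_pos: [0.6615, -0.0079, 0.1333]
ee_rot: [3.142, 0.0, 0.147]
force: [0.1, 0.2, -0.7]
width: 0.0256
gripper_force: 3.0
```

```bash
python3 m.py
```

```text
[ 0.6615 -0.0079  0.1333] [ 0.1  0.2 -0.7] 0.02555555560349677
amber px 87 327.8 236.5
0.063 16 x [0.646 0.663 0.668] y [-0.026 -0.021 -0.006] px 325.0 246.0 rgb [145. 136. 126.]
0.071 25 x [0.647 0.663 0.669] y [-0.025 -0.021 -0.005] px 325.0 245.0 rgb [166. 163. 154.]
0.079 22 x [0.644 0.664 0.67 ] y [-0.025 -0.021 -0.002] px 325.0 242.0 rgb [160. 155. 145.]
0.087 21 x [0.648 0.666 0.671] y [-0.025 -0.019 -0.007] px 326.0 242.0 rgb [140. 123. 108.]
0.095 20 x [0.647 0.664 0.672] y [-0.025 -0.021 -0.005] px 325.0 239.0 rgb [115.  83.  62.]
0.103 26 x [0.653 0.669 0.673] y [-0.025 -0.02  -0.005] px 326.0 238.0 rgb [104.  66.  37.]
0.111 24 x [0.658 0.671 0.673] y [-0.024 -0.015 -0.003] px 328.0 237.0 rgb [107.  68.  38.]
0.119 22 x [0.666 0.67  0.673] y [-0.021 -0.01   0.004] px 330.0 234.0 rgb [121.  78.  49.]
0.127 13 x [0.67  0.671 0.673] y [-0.015 -0.011 -0.002] px 331.0 233.0 rgb [102.  58.  29.]
```

Call:
servo_tool([
  {"dx":0.0,"dy":0.0,"dz":-0.001,"roll":0.0,"jaw":0.1},
  {"dx":0.0,"dy":0.0,"dz":-0.001,"roll":0.0,"jaw":0.1},
  {"dx":0.0,"dy":0.0,"dz":-0.001,"roll":0.0,"jaw":0.1},
  {"dx":0.0,"dy":0.0,"dz":-0.001,"roll":0.0,"jaw":0.1},
  {"dx":0.0,"dy":0.0,"dz":-0.001,"roll":0.0,"jaw":0.1},
  {"dx":0.0,"dy":0.0,"dz":0.0,"roll":0.0,"jaw":0.1},
  {"dx":0.0,"dy":0.0,"dz":0.0,"roll":0.0,"jaw":0.1},
  {"dx":0.0,"dy":0.0,"dz":0.0,"roll":0.0,"jaw":0.1},
  {"dx":0.0,"dy":0.0,"dz":0.0,"roll":0.0,"jaw":0.1},
  {"dx":0.0,"dy":0.0,"dz":0.0,"roll":0.0,"jaw":0.1},
])

```text
t: 13.0
eef_pos: [0.6615, -0.0079, 0.1288]
ee_rot: [3.142, -0.0, 0.147]
force: [-0.1, -0.5, 5.2]
width: 0.0258
gripper_force: 3.0
```

```bash
python3 m.py
```

```text
[ 0.6615 -0.0079  0.1288] [-0.1 -0.5  5.2] 0.02579247423021779
amber px 82 328.0 236.9
0.063 14 x [0.644 0.664 0.668] y [-0.025 -0.019 -0.006] px 325.0 246.0 rgb [150. 142. 132.]
0.071 23 x [0.643 0.663 0.67 ] y [-0.026 -0.022 -0.005] px 324.0 244.0 rgb [166. 163. 154.]
0.079 26 x [0.65  0.666 0.67 ] y [-0.025 -0.018 -0.001] px 326.0 243.0 rgb [158. 152. 142.]
0.087 20 x [0.649 0.665 0.67 ] y [-0.026 -0.021 -0.009] px 325.0 242.0 rgb [131. 108.  91.]
0.095 23 x [0.648 0.665 0.672] y [-0.025 -0.02  -0.006] px 326.0 240.0 rgb [109.  73.  48.]
0.103 23 x [0.653 0.669 0.673] y [-0.025 -0.018 -0.007] px 326.0 238.0 rgb [105.  67.  38.]
0.111 15 x [0.664 0.673 0.674] y [-0.022 -0.014 -0.002] px 329.0 237.0 rgb [107.  70.  44.]
0.119 25 x [0.667 0.671 0.674] y [-0.018 -0.01   0.004] px 331.0 234.0 rgb [117.  73.  42.]
0.127 4 x [0.67  0.671 0.672] y [-0.013 -0.009 -0.006] px 330.0 233.0 rgb [97. 54. 21.]
```

Call:
servo_tool([
  {"dx":0.0,"dy":0.0,"dz":0.0005,"roll":0.0,"jaw":0.1},
  {"dx":0.0,"dy":0.0,"dz":0.0,"roll":0.0,"jaw":0.31},
  {"dx":0.0,"dy":0.0,"dz":0.0,"roll":0.0,"jaw":0.33},
  {"dx":0.0,"dy":0.0,"dz":0.0,"roll":0.0,"jaw":0.36},
  {"dx":0.0,"dy":0.0,"dz":0.0,"roll":0.0,"jaw":0.42},
  {"dx":0.0,"dy":0.0,"dz":0.0,"roll":0.0,"jaw":0.5},
  {"dx":0.0,"dy":0.0,"dz":0.0,"roll":0.0,"jaw":0.6},
  {"dx":0.0,"dy":0.0,"dz":0.0,"roll":0.0,"jaw":0.7},
  {"dx":0.0,"dy":0.0,"dz":0.0,"roll":0.0,"jaw":0.8},
  {"dx":0.0,"dy":0.0,"dz":0.0,"roll":0.0,"jaw":0.9},
])

```text
t: 14.3
eef_pos: [0.6614, -0.0079, 0.1291]
ee_rot: [-3.142, -0.0, 0.147]
force: [0.9, -0.6, -0.1]
width: 0.0744
gripper_force: 0.0
```

Call:
servo_tool([
  {"dx":0.0,"dy":0.0,"dz":0.005,"roll":0.0,"jaw":1.0},
  {"dx":0.0,"dy":0.0,"dz":0.01,"roll":0.0,"jaw":1.0},
  {"dx":0.0,"dy":0.0,"dz":0.015,"roll":0.0,"jaw":1.0},
  {"dx":0.0,"dy":0.0,"dz":0.02,"roll":0.0,"jaw":1.0},
  {"dx":0.0,"dy":0.0,"dz":0.02,"roll":0.0,"jaw":1.0},
  {"dx":0.0,"dy":0.0,"dz":0.0,"roll":0.0,"jaw":1.0},
  {"dx":0.0,"dy":0.0,"dz":0.0,"roll":0.0,"jaw":1.0},
  {"dx":0.0,"dy":0.0,"dz":0.0,"roll":0.0,"jaw":1.0},
  {"dx":0.0,"dy":0.0,"dz":0.0,"roll":0.0,"jaw":1.0},
  {"dx":0.0,"dy":0.0,"dz":0.0,"roll":0.0,"jaw":1.0},
])

```text
t: 15.55
eef_pos: [0.6612, -0.0079, 0.1986]
ee_rot: [3.141, 0.001, 0.147]
force: [0.7, -0.3, 0.1]
width: 0.0878
gripper_force: 0.0
```

```bash
python3 - <<'E'
from h import *
s=get_state();print(np.round(s['q'],2))
p,d=grab_frame('scene');P=cloud('scene',d);c=calibration('wrist');w,wd=grab_frame('wrist')
x,y,z=np.moveaxis(P,-1,0);m=(abs(x-.661)<.04)&(abs(y+.008)<.04)&(z>.135)&(z<.155);print('scene captop',m.sum(),np.round(P[m].mean(0),4) if m.any() else '')
m=(abs(x-.661)<.04)&(abs(y+.008)<.04)&(z>.06)&(z<.11);print('body',np.round(np.percentile(P[m],[2,50,98],0),3))
D=np.load('top.npz')['d'];T=cloud('top',D);k=(T[...,0]>.72)&(T[...,0]<.9)&(abs(T[...,1])<.12)&(T[...,2]>.06)&(D>0);print('box',np.round(np.percentile(T[k],[1,99],0),3))
np.savez('w2.npz',p=w,d=wd)
im=np.hstack([cv2.resize(p[170:290,270:390],(400,400),interpolation=2),cv2.resize(w[150:310,245:405],(400,400),interpolation=2)])
cv2.imwrite('pics/g4.png',im[:,:,::-1])
E
```

```text
[ 0.28  0.35 -0.06  0.   -1.16  1.44]
scene captop 98 [ 0.6515 -0.0104  0.1432]
body [[ 0.646 -0.026  0.062]
 [ 0.662 -0.019  0.085]
 [ 0.667 -0.001  0.109]]
box [[ 0.799 -0.117  0.061]
 [ 0.899  0.118  0.105]]
```

View pics/g4.png

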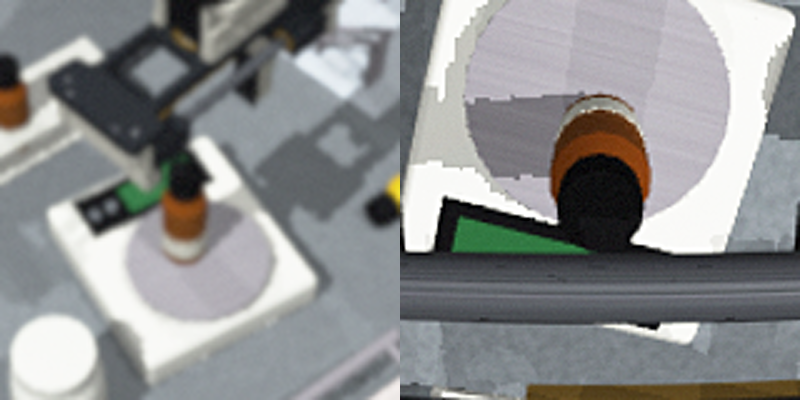

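The scene crop shows the vial standing upright on the pan, cap at (185,185) and foot at (180,255). It has now been free for over a second. Next I turn the gripper a quarter turn above it for the regrasp.

Call:
servo_tool([
  {"dx":-0.001,"dy":0.0,"dz":0.0,"roll":-9.8,"jaw":1.0},
  {"dx":-0.001,"dy":0.0,"dz":0.0,"roll":-9.8,"jaw":1.0},
  {"dx":-0.001,"dy":0.0,"dz":0.0,"roll":-9.8,"jaw":1.0},
  {"dx":-0.001,"dy":0.0,"dz":0.0,"roll":-9.8,"jaw":1.0},
  {"dx":-0.001,"dy":0.0,"dz":0.0,"roll":-9.8,"jaw":1.0},
  {"dx":-0.001,"dy":0.0,"dz":0.0,"roll":-9.8,"jaw":1.0},
  {"dx":-0.001,"dy":0.0,"dz":0.0,"roll":-9.8,"jaw":1.0},
  {"dx":-0.001,"dy":0.0,"dz":0.0,"roll":-9.8,"jaw":1.0},
  {"dx":-0.001,"dy":0.0,"dz":0.0,"roll":-9.8,"jaw":1.0},
  {"dx":-0.001,"dy":0.0,"dz":0.0,"roll":-9.8,"jaw":1.0},
])

```text
t: 16.9
eef_pos: [0.6513, -0.0079, 0.199]
ee_rot: [3.142, -0.0, -1.569]
force: [-0.6, -0.5, 0.3]
width: 0.0878
gripper_force: 0.0
```

```bash
cat >> h.py <<'E'
def wcloud(c,d):
    K=np.array(c["intrinsics"]);v,u=np.indices(d.shape);a=(u-K[0,2])/K[0,0];b=(v-K[1,2])/K[1,1];th=np.hypot(a,b)+1e-9
    k=np.tan(np.minimum(th,1.4))/th;return (np.stack([a*k*d,b*k*d,d],-1)-np.array(c["t"]))@np.array(c["R"])
E
python3 - <<'E'
from h import *
s=get_state();t=s['eef_pos'];print(np.round(t,4),np.round(s['ee_rot'],3),np.round(s['q'],2))
c=calibration('wrist');w,wd=grab_frame('wrist');P=wcloud(c,wd);x,y,z=np.moveaxis(P,-1,0)
near=(abs(x-.651)<.04)&(abs(y+.009)<.04)&(wd>0)
for a,b in((.138,.15),(.07,.11)):
    m=near&(z>a)&(z<b);v,u=np.where(m);print(a,m.sum(),np.round(np.percentile(P[m],[2,50,98],0),4).tolist(),u.min(),u.max(),v.min(),v.max())
p,d=grab_frame('scene');S=cloud('scene',d);m=(abs(S[...,0]-.65)<.04)&(abs(S[...,1]+.008)<.04)&(S[...,2]>.139)&(S[...,2]<.15);print('scene',np.round(np.percentile(S[m],[2,50,98],0),4).tolist())
print('tcp px',wrist_px(c,t),'tip line',wrist_px(c,t+np.array([.04,0,0])),wrist_px(c,t-np.array([.04,0,0])))
cv2.imwrite('pics/g5.png',w[100:340,165:485][:,:,::-1])
E
```

```text
[ 0.6513 -0.0079  0.199 ] [ 3.142 -0.    -1.569] [ 0.29  0.34 -0.08  0.   -1.15 -0.28]
0.138 986 [[0.6362, -0.0218, 0.1387], [0.6477, -0.0107, 0.1435], [0.6592, 0.0017, 0.1449]] 311 346 196 231
0.07 291 [[0.6324, -0.0268, 0.072], [0.6481, -0.0245, 0.0913], [0.6627, -0.0157, 0.1094]] 309 347 175 198
scene [[0.6386, -0.021, 0.1402], [0.6502, -0.0094, 0.1434], [0.6623, 0.0027, 0.1466]]
tcp px (np.float64(322.6584197179754), np.float64(247.29406556369725)) tip line (np.float64(251.27702789121986), np.float64(246.334716652165)) (np.float64(394.1798580046612), np.float64(246.6490927578029))
```

View pics/g5.png

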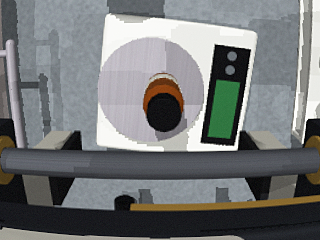

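The wrist crop shows the vial upright on the pan, with cap centre at full-frame (328,213) between the fingers (mid ≈326). The cap centre measures about (0.649,-0.010). Regrasping now on the upper body.

Call:
servo_tool([
  {"dx":-0.002,"dy":-0.002,"dz":-0.01,"roll":0.0,"jaw":1.0},
  {"dx":0.0,"dy":0.0,"dz":-0.02,"roll":0.0,"jaw":1.0},
  {"dx":0.0,"dy":0.0,"dz":-0.02,"roll":0.0,"jaw":1.0},
  {"dx":0.0,"dy":0.0,"dz":-0.02,"roll":0.0,"jaw":1.0},
  {"dx":0.0,"dy":0.0,"dz":-0.02,"roll":0.0,"jaw":1.0},
  {"dx":0.0,"dy":0.0,"dz":-0.012,"roll":0.0,"jaw":0.8},
  {"dx":0.0,"dy":0.0,"dz":-0.006,"roll":0.0,"jaw":0.6},
  {"dx":0.0,"dy":0.0,"dz":0.0,"roll":0.0,"jaw":0.5},
  {"dx":0.0,"dy":0.0,"dz":0.0,"roll":0.0,"jaw":0.44},
  {"dx":0.0,"dy":0.0,"dz":0.0,"roll":0.0,"jaw":0.42},
], newtons=10)

```text
t: 18.25
eef_pos: [0.6497, -0.0098, 0.0918]
ee_rot: [-3.14, 0.0, -1.563]
force: [0.8, 0.1, 0.9]
width: 0.0433
gripper_force: 0.0
```

Call:
servo_tool([
  {"dx":0.0,"dy":0.0,"dz":0.0,"roll":0.0,"jaw":0.4},
  {"dx":0.0,"dy":0.0,"dz":0.0,"roll":0.0,"jaw":0.38},
  {"dx":0.0,"dy":0.0,"dz":0.0,"roll":0.0,"jaw":0.36},
  {"dx":0.0,"dy":0.0,"dz":0.0,"roll":0.0,"jaw":0.3},
  {"dx":0.0,"dy":0.0,"dz":0.0,"roll":0.0,"jaw":0.2},
  {"dx":0.0,"dy":0.0,"dz":0.0,"roll":0.0,"jaw":0.2},
  {"dx":0.0,"dy":0.0,"dz":0.0,"roll":0.0,"jaw":0.2},
  {"dx":0.0,"dy":0.0,"dz":0.0,"roll":0.0,"jaw":0.2},
  {"dx":0.0,"dy":0.0,"dz":0.0,"roll":0.0,"jaw":0.2},
  {"dx":0.0,"dy":0.0,"dz":0.0,"roll":0.0,"jaw":0.2},
])

```text
t: 19.5
eef_pos: [0.6492, -0.0099, 0.0912]
ee_rot: [3.141, -0.0, -1.563]
force: [-3.4, 0.8, 5.3]
width: 0.0341
gripper_force: 10.0
```

Call:
servo_tool([
  {"dx":0.0,"dy":0.0,"dz":0.01,"roll":0.0,"jaw":0.2},
  {"dx":0.0,"dy":0.0,"dz":0.02,"roll":0.0,"jaw":0.2},
  {"dx":0.0,"dy":0.0,"dz":0.02,"roll":0.0,"jaw":0.2},
  {"dx":0.0,"dy":0.0,"dz":0.02,"roll":0.0,"jaw":0.2},
  {"dx":-0.01,"dy":0.001,"dz":0.01,"roll":0.0,"jaw":0.2},
  {"dx":-0.02,"dy":0.004,"dz":0.0,"roll":0.0,"jaw":0.2},
  {"dx":-0.025,"dy":0.004,"dz":0.0,"roll":0.0,"jaw":0.2},
  {"dx":-0.025,"dy":0.004,"dz":0.0,"roll":0.0,"jaw":0.2},
  {"dx":-0.025,"dy":0.004,"dz":0.0,"roll":0.0,"jaw":0.2},
  {"dx":-0.025,"dy":0.004,"dz":0.0,"roll":0.0,"jaw":0.2},
], newtons=15)

```text
t: 20.75
eef_pos: [0.5179, 0.0112, 0.1708]
ee_rot: [3.141, 0.0, -1.563]
force: [-0.4, 0.6, -1.5]
width: 0.0337
gripper_force: 15.0
```

Call:
servo_tool([
  {"dx":-0.025,"dy":0.004,"dz":0.0,"roll":0.0,"jaw":0.2},
  {"dx":-0.02,"dy":0.003,"dz":0.0,"roll":0.0,"jaw":0.2},
  {"dx":-0.014,"dy":0.002,"dz":0.0,"roll":0.0,"jaw":0.2},
  {"dx":-0.007,"dy":0.001,"dz":0.0,"roll":0.0,"jaw":0.2},
  {"dx":-0.003,"dy":0.0,"dz":0.0,"roll":0.0,"jaw":0.2},
  {"dx":0.0,"dy":0.0,"dz":-0.02,"roll":0.0,"jaw":0.2},
  {"dx":0.0,"dy":0.0,"dz":-0.02,"roll":0.0,"jaw":0.2},
  {"dx":0.0,"dy":0.0,"dz":-0.015,"roll":0.0,"jaw":0.2},
  {"dx":0.0,"dy":0.0,"dz":0.0,"roll":0.0,"jaw":0.2},
  {"dx":0.0,"dy":0.0,"dz":0.0,"roll":0.0,"jaw":0.2},
])

```text
t: 22.0
eef_pos: [0.451, 0.0212, 0.1165]
ee_rot: [-3.141, -0.0, -1.563]
force: [-0.5, -0.5, -1.3]
width: 0.0338
gripper_force: 15.0
```

```bash
python3 - <<'E'
from h import *
s=get_state();t=s['eef_pos'];print(np.round(t,4),np.round(s['ee_rot'],3),np.round(s['force'],1),s['width'])
c=calibration('wrist');w,wd=grab_frame('wrist');P=wcloud(c,wd)
q,d=grab_frame('scene');S=cloud('scene',d)
q2,d2=grab_frame('top');T=cloud('top',d2)
for n,C,D,I in(('wrist',P,wd,w),('scene',S,d,q),('top',T,d2,q2)):
    x,y,z=np.moveaxis(C,-1,0)
    for a,b in((-.07,-.01),(-.13,-.07)):
        m=(D>0)&(x>.41)&(x<.5)&(y>a)&(y<b)&(z>.093)&(z<.107)
        if m.sum()>20: print(n,'stood cap',m.sum(),np.round(np.percentile(C[m],[3,50,97],0),4).tolist())
    m=(D>0)&(np.hypot(x-t[0],y-t[1])<.035)&(z>t[2]-.04)&(z<t[2]+.022)&(I[...,0]>I[...,2].astype(int)*1.8)
    if m.sum()>20: print(n,'held amber',m.sum(),np.round(np.percentile(C[m],[3,50,97],0),4).tolist())
    m=(D>0)&(x>.40)&(x<.51)&(y>-.16)&(y<.08)&(z>.03)&(z<.045)
    r=cv2.minAreaRect((C[m][:,:2]*1000).astype(np.float32));print(n,'rack',m.sum(),np.round(r[0],1),np.round(r[1],1),round(r[2],1))
cv2.imwrite('pics/r1.png',np.hstack([cv2.resize(w[120:360,165:485],(480,360)),cv2.resize(q[150:250,220:320],(360,360),interpolation=2)])[:,:800,::-1])
E
```

```text
[0.451  0.0212 0.1165] [-3.141 -0.    -1.563] [-0.5 -0.5 -1.3] 0.03384993156272494
wrist stood cap 1589 [[0.4385, -0.0513, 0.0982], [0.4495, -0.0401, 0.0995], [0.4602, -0.0292, 0.1008]]
wrist stood cap 1533 [[0.4389, -0.1126, 0.0958], [0.4501, -0.1009, 0.0993], [0.4609, -0.0898, 0.1008]]
wrist held amber 1151 [[0.4358, 0.0045, 0.08], [0.4498, 0.0062, 0.1241], [0.4643, 0.0146, 0.1378]]
wrist rack 11573 [449.3 -44.7] [ 64.5 187.5] 0.7
scene stood cap 71 [[0.4406, -0.0512, 0.094], [0.453, -0.0405, 0.0991], [0.4642, -0.0294, 0.1027]]
scene stood cap 74 [[0.4403, -0.113, 0.0945], [0.4538, -0.1023, 0.099], [0.4647, -0.0911, 0.102]]
scene held amber 32 [[0.4537, 0.0053, 0.1134], [0.4601, 0.0083, 0.1253], [0.465, 0.0122, 0.1372]]
scene rack 914 [452.2 -38.4] [ 67.5 198.7] 0.6
top stood cap 68 [[0.4374, -0.1149, 0.0946], [0.4485, -0.1037, 0.0992], [0.4594, -0.0931, 0.1028]]
top rack 501 [449.3 -86.3] [ 64.2 108.3] 0.5
```

View pics/r1.png

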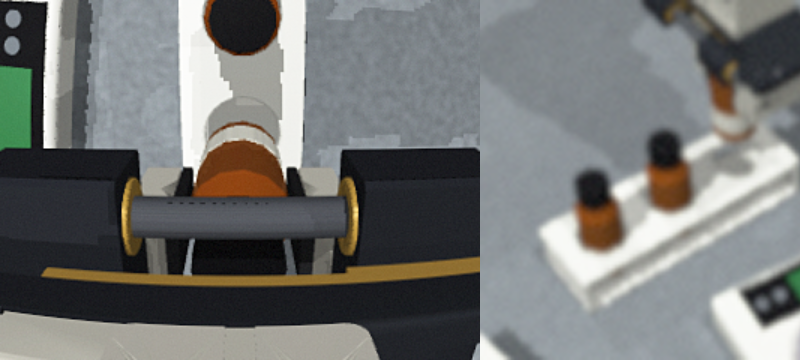

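The wrist crop shows the held vial at (242,160) directly over the free bore (205–280 px wide, centre 242). By numbers, the free bore is about 1 mm further in +y. Lowering in steps.

Call:
servo_tool([
  {"dx":-0.0005,"dy":0.001,"dz":-0.008,"roll":0.0,"jaw":0.2},
  {"dx":0.0,"dy":0.0,"dz":-0.01,"roll":0.0,"jaw":0.2},
  {"dx":0.0,"dy":0.0,"dz":-0.008,"roll":0.0,"jaw":0.2},
  {"dx":0.0,"dy":0.0,"dz":-0.005,"roll":0.0,"jaw":0.2},
  {"dx":0.0,"dy":0.0,"dz":-0.003,"roll":0.0,"jaw":0.2},
  {"dx":0.0,"dy":0.0,"dz":-0.003,"roll":0.0,"jaw":0.2},
  {"dx":0.0,"dy":0.0,"dz":-0.003,"roll":0.0,"jaw":0.2},
  {"dx":0.0,"dy":0.0,"dz":-0.003,"roll":0.0,"jaw":0.2},
  {"dx":0.0,"dy":0.0,"dz":0.0,"roll":0.0,"jaw":0.2},
  {"dx":0.0,"dy":0.0,"dz":0.0,"roll":0.0,"jaw":0.2},
])

```text
t: 23.4
eef_pos: [0.4499, 0.0222, 0.0731]
ee_rot: [-3.141, 0.0, -1.563]
force: [0.1, 0.7, -1.6]
width: 0.0338
gripper_force: 15.0
```

Call:
servo_tool([
  {"dx":0.0,"dy":0.0,"dz":-0.004,"roll":0.0,"jaw":0.2},
  {"dx":0.0,"dy":0.0,"dz":-0.004,"roll":0.0,"jaw":0.2},
  {"dx":0.0,"dy":0.0,"dz":-0.004,"roll":0.0,"jaw":0.2},
  {"dx":0.0,"dy":0.0,"dz":-0.004,"roll":0.0,"jaw":0.2},
  {"dx":0.0,"dy":0.0,"dz":-0.004,"roll":0.0,"jaw":0.2},
  {"dx":0.0,"dy":0.0,"dz":-0.003,"roll":0.0,"jaw":0.2},
  {"dx":0.0,"dy":0.0,"dz":-0.001,"roll":0.0,"jaw":0.2},
  {"dx":0.0,"dy":0.0,"dz":0.0,"roll":0.0,"jaw":0.2},
  {"dx":0.0,"dy":0.0,"dz":0.0,"roll":0.0,"jaw":0.2},
  {"dx":0.0,"dy":0.0,"dz":0.0,"roll":0.0,"jaw":0.2},
])

```text
t: 24.65
eef_pos: [0.45, 0.0222, 0.0492]
ee_rot: [-3.141, 0.0, -1.563]
force: [0.2, -0.6, -0.3]
width: 0.0335
gripper_force: 15.0
```

Call:
servo_tool([
  {"dx":0.0,"dy":0.0,"dz":-0.0006,"roll":0.0,"jaw":0.2},
  {"dx":0.0,"dy":0.0,"dz":-0.0006,"roll":0.0,"jaw":0.2},
  {"dx":0.0,"dy":0.0,"dz":-0.0006,"roll":0.0,"jaw":0.2},
  {"dx":0.0,"dy":0.0,"dz":-0.0006,"roll":0.0,"jaw":0.2},
  {"dx":0.0,"dy":0.0,"dz":0.0,"roll":0.0,"jaw":0.2},
  {"dx":0.0,"dy":0.0,"dz":0.0,"roll":0.0,"jaw":0.2},
  {"dx":0.0,"dy":0.0,"dz":0.0,"roll":0.0,"jaw":0.2},
  {"dx":0.0,"dy":0.0,"dz":0.0,"roll":0.0,"jaw":0.2},
  {"dx":0.0,"dy":0.0,"dz":0.0,"roll":0.0,"jaw":0.2},
  {"dx":0.0,"dy":0.0,"dz":0.0,"roll":0.0,"jaw":0.2},
])

```text
t: 25.9
eef_pos: [0.4499, 0.0221, 0.0471]
ee_rot: [-3.141, -0.0, -1.563]
force: [-2.2, 0.7, 6.4]
width: 0.0339
gripper_force: 15.0
```

The foot is on the base: contact force is 6.4 N at exactly the predicted height. Releasing and withdrawing.

Call:
servo_tool([
  {"dx":0.0,"dy":0.0,"dz":0.0,"roll":0.0,"jaw":0.39},
  {"dx":0.0,"dy":0.0,"dz":0.0,"roll":0.0,"jaw":0.41},
  {"dx":0.0,"dy":0.0,"dz":0.0,"roll":0.0,"jaw":0.44},
  {"dx":0.0,"dy":0.0,"dz":0.0,"roll":0.0,"jaw":0.5},
  {"dx":0.0,"dy":0.0,"dz":0.0,"roll":0.0,"jaw":0.6},
  {"dx":0.0,"dy":0.0,"dz":0.0,"roll":0.0,"jaw":0.7},
  {"dx":0.0,"dy":0.0,"dz":0.0,"roll":0.0,"jaw":0.75},
  {"dx":0.0,"dy":0.0,"dz":0.0,"roll":0.0,"jaw":0.75},
  {"dx":0.0,"dy":0.0,"dz":0.005,"roll":0.0,"jaw":0.75},
  {"dx":0.0,"dy":0.0,"dz":0.01,"roll":0.0,"jaw":0.75},
])

```text
t: 27.15
eef_pos: [0.4497, 0.022, 0.062]
ee_rot: [3.141, -0.0, -1.563]
force: [0.2, 0.8, 0.3]
width: 0.0658
gripper_force: 0.0
```

Call:
servo_tool([
  {"dx":0.0,"dy":0.0,"dz":0.015,"roll":0.0,"jaw":0.75},
  {"dx":0.0,"dy":0.0,"dz":0.02,"roll":0.0,"jaw":0.75},
  {"dx":0.0,"dy":0.0,"dz":0.025,"roll":0.0,"jaw":0.75},
  {"dx":0.0,"dy":0.0,"dz":0.03,"roll":0.0,"jaw":0.75},
  {"dx":0.0,"dy":0.0,"dz":0.03,"roll":0.0,"jaw":0.75},
  {"dx":0.0,"dy":0.03,"dz":0.02,"roll":0.0,"jaw":0.75},
  {"dx":0.0,"dy":0.04,"dz":0.0,"roll":0.0,"jaw":0.75},
  {"dx":0.0,"dy":0.05,"dz":0.0,"roll":0.0,"jaw":0.75},
  {"dx":0.0,"dy":0.05,"dz":0.0,"roll":0.0,"jaw":0.75},
  {"dx":0.0,"dy":0.03,"dz":0.0,"roll":0.0,"jaw":0.75},
])

```text
t: 28.4
eef_pos: [0.4497, 0.2242, 0.2026]
ee_rot: [-3.141, 0.001, -1.562]
force: [0.1, -0.9, -0.6]
width: 0.0657
gripper_force: 0.0
```

```bash
python3 - <<'E'
from h import *
s=get_state();print(np.round(s['eef_pos'],3),np.round(s['force'],1),s['t'])
p,d=grab_frame('scene');S=cloud('scene',d);x,y,z=np.moveaxis(S,-1,0)
for a,b in((-.01,.05),(-.07,-.01),(-.13,-.07)):
    m=(d>0)&(x>.41)&(x<.5)&(y>a)&(y<b)&(z>.093)&(z<.107);print(m.sum(),np.round(np.percentile(S[m],[3,50,97],0),4).tolist() if m.any() else '')
cv2.imwrite('pics/end.png',cv2.resize(p[130:300,150:422],(800,500),interpolation=2)[:,:,::-1])
E
```

```text
[0.45  0.224 0.203] [ 0.1 -0.9 -0.6] 28.4
68 [[0.441, 0.0108, 0.0934], [0.4532, 0.0211, 0.0992], [0.4632, 0.0331, 0.1027]]
68 [[0.4404, -0.0511, 0.0941], [0.4538, -0.0404, 0.0991], [0.4638, -0.0289, 0.1022]]
75 [[0.4401, -0.1128, 0.0933], [0.4537, -0.1023, 0.0994], [0.4649, -0.0911, 0.1021]]
```

View pics/end.png

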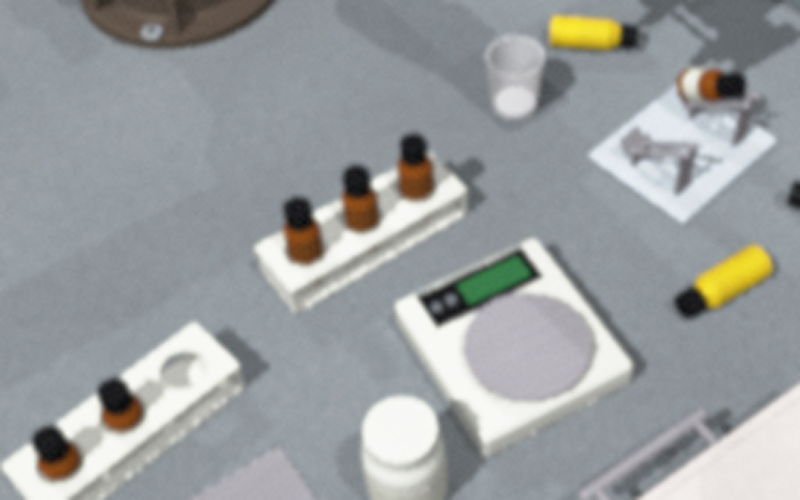

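The final picture shows three long vials standing in the long rack (the moved one at (415,165)), all with caps at z≈0.099. The pan is empty, and the short vial and the other things in view are still in place.

```bash
python3 -c "
from station import *
print(job_done())"
```

```text
the job is handed in; nothing more can be done
None
```

The long vial stood free on the balance pan for over a second, now stands in the free ring of the long-vial rack with its foot on the base, and the job was handed in at about 28 s.

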